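Change the cells in the portion scale

ROBOT

A 6-joint arm with a two-finger parallel gripper is mounted at the origin on the work surface. World frame = base frame: x ahead of the robot, y to its left, z up, the work surface at z = 0. Lengths are in mm, angles in rad, forces in N, time in s.
With the tool pointing down it reaches from about 275 to 825 mm from the base axis. Payload 5.2 kg.
Tool frame: the origin (TCP) lies at the very end of the fingers, on their centre line; the grasp point (between the pads) lies 19 mm behind it; z points along the fingers, y is the line along which they close (so a half turn about z gives the same grasp; the last joint's range is limited). The gripper opens to 93 mm and grips with 3 to 60 N. Pads are 15 mm wide; open, the fingers measure 128 mm over their backs; the gripper's body (75 mm by 188 mm) begins 65 mm behind the grasp point.
Start: joints at [-0.203, 0.259, 1.535, -0, 1.348, -0.203], TCP at [550.005, 0.023, 218.653] pointing down, gripper open.
Joint ranges: [-3.14, 3.14], [-0.91, 2.08], [0.19, 2.58], [-1.22, 4.36], [0.22, 2.71], [-3.12, 3.12]. Speed limits (rad/s): [2.57, 2.57, 3.14, 3.14, 3.14, 3.14].

INTERFACE

Orientations are given as [roll, pitch, yaw] about the fixed x, y, z axes, in that order (R = Rz(yaw) Ry(pitch) Rx(roll)).
In Python, from bench import robot gives the robot as it stands. The module is installed in compiled form; this text tells all that it offers. Calls block until the motion is done:
- robot.move_ptp(position, orientation): joint-space move of the TCP to a pose.
- robot.move_linear(position, ori=None, speed=150, f_stop=None): straight line of the TCP; ori=None keeps the orientation; speed is the mean speed in mm/s. With f_stop (N) it stops when the force on the tool has changed by that much, and returns True; else False.
- robot.move_j(angles): joint-space move.
- robot.move_gripper(opening): opening from 0.0 (shut) to 1.0 (fully open); the grip force is fixed at half the most; returns when the fingers have stopped.
- robot.sleep(seconds).
- robot.inverse_kinematics(position, orientation): joint angles nearest the present ones, or None.
- robot.get_image(name): name is "scene" or "side" or "wrist"; returns a dict with "img" (420x560x3 uint8, blue, green, red), "fovy" (degrees; the focal length in pixels is half the picture's height over the tangent of half this angle, whatever the lens; pixels are square), "cx", "cy" (the principal point, pixels), "eye" and "orientation" of the camera in the world. Camera axes: x right, y down, z forward; pixel columns grow to the right and rows downward; lengths in mm; the calibration is good to about 2 mm. The wrist camera is an equidistant fisheye: a pixel r from the principal point sees the ray r / f radians off the axis. A picture is of the moment at which its call begins. There is no depth.
A pose or a line that the arm cannot do raises robot.MotionError and nothing moves.
- robot.hand_in(): hands the job in; it is judged then, once.
Readings, each from a call of its own:
- robot.current_t(): time.
- robot.current_qpos(): joint angles.
- robot.current_joint_vel(): joint speeds.
- robot.current_joint_efforts(): joint torques, N m.
- robot.current_tcp_pos(): TCP position.
- robot.current_eef_rot(): TCP orientation.
- robot.current_contact_force(): force on the tool from outside, world axes, zero at the start.
- robot.current_ft_torque(): the same for the moment, N m.
- robot.current_gripper_width(): opening from 0.0 (shut) to 1.0 (fully open).
- robot.current_finger_force(): force on a finger pad.
Only numpy, scipy, OpenCV 4.12 (cv2) and the standard library are available. Lean on these libraries where they do the work, as an engineer would, in place of code of your own. Each camera call takes 0.05 s, during which the arm holds its last target. There are 200 camera calls.

TASK

The portion scale on the packing table needs new cells. Take every flat cell still in its open battery compartment out and put it in the waste tub, then load the three fresh cells from the shallow tray, each with its flat end pushed back against the coil spring and its nub end tipped down onto the brass contact so that it lies fully home; then shut the flap fully and press the power key all the way down. Leave the chestnut jars where they stand.

Things in the scene. Friction and masses are not known exactly. Their poses are not given: they have to be found in the camera images.
- scale: White bench scale, fixed. Origin on the table under the middle of the battery compartment; x points towards the robot, y to its right as the robot sees it. Compartment: open on top, rim 50 mm and floor 12 mm above the table, inside x -41 to 47, y -108 to 108 mm. Three bays along x, at y -62, 0, 62 mm. Nearer the robot the pan (x 56 to 272, top 52 mm); at y 108 to 192 the console (top 50 mm)
- bay1 (a point): Centre of a cell lying home in bay 1 (y = -62 mm in the scale), 28.5 mm above the table; axes as the scale's. Every bay has at the end away from the robot, x = -41 mm, a wall with a 14 mm wide coil spring, 0.75 N/mm, free tip at x = -24 mm; a cell at home holds it 7 mm back (about 6 N), its stop is 14 mm back. So a cell does not go in level from above
- bay2 (a point): The same for bay 2 (y = 0). Every bay has at the end nearer the robot a brass contact leaf: 24 mm wide, face at x = +31 mm, top 32 mm above the table, open space 13 mm deep behind its upper part. To load: cell tilted some 20 degrees, flat end low, push it back on the spring till the nub end clears the leaf's face, tip the nub end down
- bay3 (a point): The same for bay 3 (y = 62 mm). In every bay V-shaped ribs (tops 21 mm above the table) centre the cell; none within 17 mm of mid length, so there fingers have room down to the floor, and 29 mm between neighbouring cells. A cell at home can be gripped at mid length and lifted straight out
- old1: Flat (old) size D cell: grey cylinder 33 mm across, 62 mm long overall: 60 mm body and, on the plus end, a nub 2 mm high, 9.5 mm wide; the minus end is flat. Black band near the plus end. About 140 g. Origin on its axis, 31 mm from either tip; its x axis runs towards the nub. If present, it starts home in bay 1
- old2: Flat (old) size D cell: grey cylinder 33 mm across, 62 mm long overall: 60 mm body and, on the plus end, a nub 2 mm high, 9.5 mm wide; the minus end is flat. Black band near the plus end. About 140 g. Origin on its axis, 31 mm from either tip; its x axis runs towards the nub. If present, it starts home in bay 2
- old3: Flat (old) size D cell: grey cylinder 33 mm across, 62 mm long overall: 60 mm body and, on the plus end, a nub 2 mm high, 9.5 mm wide; the minus end is flat. Black band near the plus end. About 140 g. Origin on its axis, 31 mm from either tip; its x axis runs towards the nub. If present, it starts home in bay 3
- new1: Fresh size D cell: grey cylinder 33 mm across, 62 mm long overall: 60 mm body and, on the plus end, a nub 2 mm high, 9.5 mm wide; the minus end is flat. Black band near the plus end. About 140 g. Origin on its axis, 31 mm from either tip; its x axis runs towards the nub. It starts lying in the shallow tray, the nub to either side
- new1_plus (a point): the nub tip of new1, on its axis
- new2: Fresh size D cell: grey cylinder 33 mm across, 62 mm long overall: 60 mm body and, on the plus end, a nub 2 mm high, 9.5 mm wide; the minus end is flat. Black band near the plus end. About 140 g. Origin on its axis, 31 mm from either tip; its x axis runs towards the nub. It starts lying in the shallow tray, the nub to either side
- new2_plus (a point): the nub tip of new2, on its axis
- new3: Fresh size D cell: grey cylinder 33 mm across, 62 mm long overall: 60 mm body and, on the plus end, a nub 2 mm high, 9.5 mm wide; the minus end is flat. Black band near the plus end. About 140 g. Origin on its axis, 31 mm from either tip; its x axis runs towards the nub. It starts lying in the shallow tray, the nub to either side
- new3_plus (a point): the nub tip of new3, on its axis
- flap (a joint): Angle of the compartment's flap in rad: 0 shut, 1.9 to 2.2 at the start, leaning open over the pan, towards the robot. It stays where it is left (stiff hinge, 1 to 2 N at the edge). White plate 224 mm wide, 4 mm thick; a 40 mm wide finger tab on its free edge
- flap_hinge (a point): middle of the flap's hinge line, which runs along the scale's y on top of the wall at the leaf end (scale frame x = 51, z = 50.5 mm)
- flap_edge (a point): middle of the tip of the flap's finger tab, on its outer face (the upper one when shut), 117 mm from the hinge
- power (a joint): Power key, in m: 0 up, 0.004 fully pressed, about 4 N; springs back
- power_top (a point): centre of the top of the round power key (grey, 20 mm wide, standing 20 mm proud of the console near its middle); it is pressed straight down
- tub: Waste-battery tub, fixed: open white box 205 x 135 x 45 mm (x, y, z), walls and floor 3 mm. Origin under the middle of its floor, on the table
- tray: Shallow grey tray, fixed: 256 x 156 mm, rim 18 mm high, walls and floor 3 mm, holding the fresh cells. Origin under the middle of its floor, on the table. Tub and tray stand either side of the scale, which is where varies
- jar_left: Glass jar of chestnuts, 80 mm wide, 131 mm high, lid included, a bystander. Origin under its middle
- jar_right: the same, another bystander jar. Origin under its middle

How it is judged:
By the outcome, as a careful person would: the job done as asked, in the order asked, and still so for the second after the job is handed in, with the robot touching nothing.
Of old1, old2, old3 only 1 to 3 are there at a start; the rules pass over those that are not, and their reading is None.
At some moment in a run one of new1, new2, new3 may be knocked a few centimetres aside while the robot is not near it.
Once in a run the grip may slacken for a moment while it holds something.
It also fails if it takes over 210 s, if anything falls off the work surface, if the arm or the gripper's body presses on something with over 40 N, if the wrist force passes 120 N, or if a joint passes its speed limit or range.

## Working session

There is one attempt and no reset: what is moved stays moved. The work goes in short steps, each a Python script; the robot and the scene stay as the last script left them, time stands still between calls to the robot, and variables do not carry over. Pictures are saved under pics/ and viewed, at most 14 in all, crops included, and the job is handed in when it is done.

```bash
mkdir -p pics; ls
python3 - <<'E'
from bench import robot
import cv2
for n in("scene","side","wrist"):
    d=robot.get_image(n);cv2.imwrite(f"pics/{n}0.png",d["img"]);print(n,d["fovy"],d["cx"],d["cy"],d["eye"],d["orientation"])
print(robot.current_t(),robot.current_tcp_pos(),robot.current_eef_rot())
E
```

```text
pics
scene 51.690319919953225 279.269201948243 207.9263016778575 [1077.61915939 -492.89685587 1183.1991868 ] [-2.54790698  0.0062599   0.82851904]
side 48.15970910546466 273.5711737206342 205.17509348823307 [  89.44398627 1016.31891492  764.17103133] [-2.11910959 -0.01001783 -2.73278026]
wrist 65.70646984690485 280.6453706969744 207.78962192478562 [550.27234197  79.25459305 384.54960304] [ 2.85506573e+00 -1.06580402e-05  4.87638011e-04]
0.15 [5.49617613e+02 9.64657476e-02 2.18026294e+02] [-3.14028230e+00 -2.72399059e-04  1.57075202e+00]
```

View pics/scene0.png

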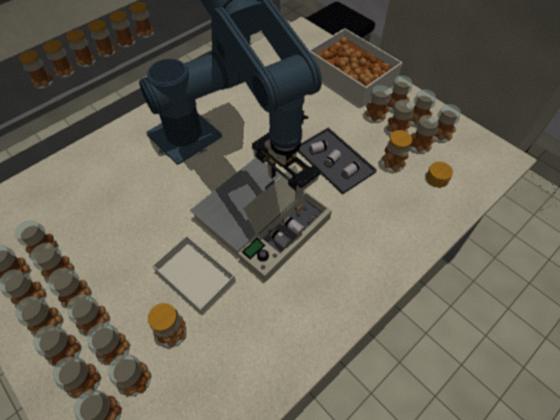

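View pics/wrist0.png

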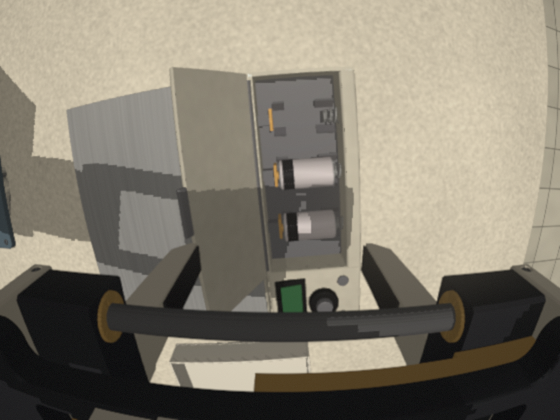

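```bash
cat > h.py <<'E'
from bench import robot
import cv2, numpy as np
from scipy.spatial.transform import Rotation as Ro
def cam(n,name=None):
    d=robot.get_image(n)
    if name: cv2.imwrite(f"pics/{name}.png",d["img"])
    d["n"]=n; return d
def pt(d,u,v,z):
    f=210/np.tan(np.radians(d["fovy"]/2)); a=np.array([u-d["cx"],v-d["cy"]],float)
    if d["n"]=="wrist":
        r=np.hypot(*a); t=r/f; ray=np.r_[a/max(r,1e-9)*np.sin(t),np.cos(t)]
    else: ray=np.r_[a/f,1]
    ray=Ro.from_euler("xyz",d["orientation"]).as_matrix()@ray
    e=np.array(d["eye"]); return e+ray*(z-e[2])/ray[2]
def flat(d,z,x0,x1,y0,y1,s=1.0):
    """rectify onto world plane z: image up=+x? rows: x from x1 down to x0, cols: y from y1 to y0"""
    X,Y=np.meshgrid(np.arange(x1,x0,-s),np.arange(y1,y0,-s),indexing="ij")
    P=np.stack([X,Y,np.full_like(X,z)],-1)-np.array(d["eye"])
    P=P@Ro.from_euler("xyz",d["orientation"]).as_matrix()
    f=210/np.tan(np.radians(d["fovy"]/2)); rr=np.hypot(P[...,0],P[...,1])
    k=np.arctan2(rr,P[...,2])/np.maximum(rr,1e-9)*f if d["n"]=="wrist" else f/P[...,2]
    return cv2.remap(d["img"],(P[...,0]*k+d["cx"]).astype(np.float32),(P[...,1]*k+d["cy"]).astype(np.float32),cv2.INTER_LINEAR)
E
python3 - <<'E'
from h import *
d=cam("scene")
for n,l,z in(("tray",[(325,130),(376,170),(348,190),(298,150)],18),("tub",[(187,240),(234,275),(203,308),(156,272)],45),("jars",[(400,140),(163,316)],131)):
    print(n,[pt(d,*p,z)[:2].round() for p in l])
w=cam("wrist"); print([pt(w,*p,50)[:2].round(1) for p in((250,76),(352,72),(358,268))])
cv2.imwrite("pics/crop1.png",cv2.resize(w["img"][60:340,60:370],None,fx=2.1,fy=2.1,interpolation=cv2.INTER_CUBIC))
robot.move_ptp([500,200,300],[np.pi,0,np.pi/2])
cam("wrist","wtray")
E
```

```text
tray [array([352., 391.]), array([603., 384.]), array([596., 250.]), array([355., 251.])]
tub [array([ 404., -263.]), array([ 590., -231.]), array([ 609., -356.]), array([ 430., -391.])]
jars [array([620., 453.]), array([ 593., -453.])]
[array([519.5, 119.5]), array([623.6, 125.6]), array([641.4, -93. ])]
```

View pics/crop1.png

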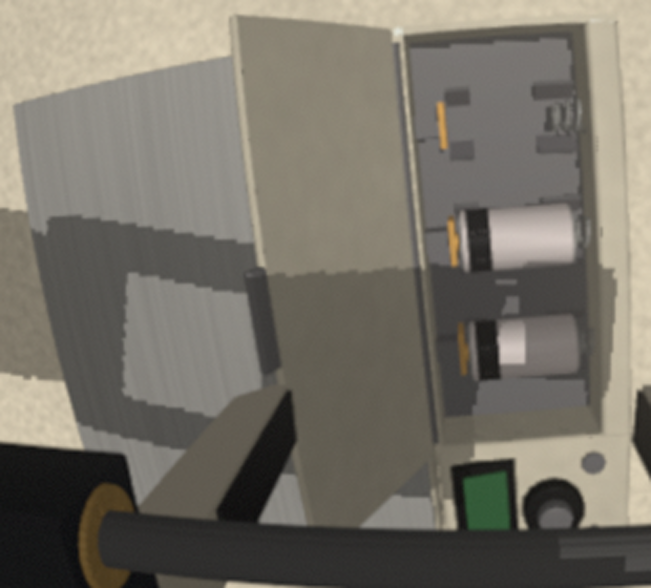

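View pics/wtray.png

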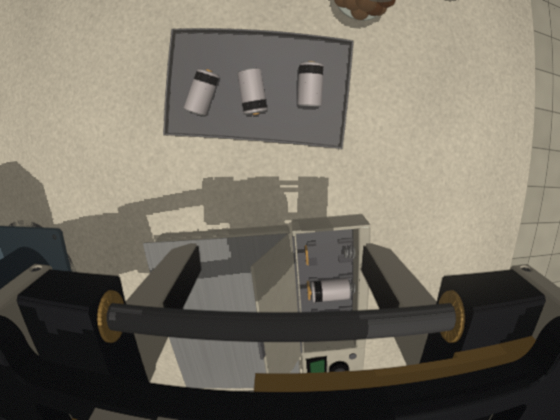

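Run:
```python
from h import *
class D(dict):pass
d=dict(n="wrist",fovy=65.70646984690485,cx=280.6453706969744,cy=207.78962192478562,eye=[550.27234197,79.25459305,384.54960304],orientation=[2.85506573e+00,-1.06580402e-05,4.87638011e-04],img=cv2.imread("pics/wrist0.png"))
def fit(S,W):
    S=np.array(S,float);W=np.array(W);a=S.mean(0);b=W.mean(0);A=S-a;B=W-b
    th=np.arctan2((A[:,0]*B[:,1]-A[:,1]*B[:,0]).sum(),(A*B).sum()); R=np.array([[np.cos(th),-np.sin(th)],[np.sin(th),np.cos(th)]])
    t=b-R@a; print("th",th,"t",t,"res",(W-(S@R.T+t)).round(1).tolist())
c=[(408,38,47,-108,50),(583,27,-41,-108,50),(601,435,-41,108,50),(443,105,31,-74,32),(443,149,31,-50,32),(453,220,31,-12,32),(453,266,31,12,32),(463,323,31,50,32),(463,375,31,74,32)]
fit([q[2:4] for q in c],[pt(d,60+q[0]/2.1,60+q[1]/2.1,q[4])[:2] for q in c])
# tray cells in current picture
w=cam("wrist"); F=flat(w,19.5,340,640,220,400,.5)
cv2.imwrite("pics/flattray.png",F)
hsv=cv2.cvtColor(F,cv2.COLOR_BGR2GRAY); m=(hsv>120).astype(np.uint8)
for q in cv2.findContours(m,0,2)[0]:
    if 800<cv2.contourArea(q)<8000:
        (x,y),s,a=cv2.minAreaRect(q); print("white",640-y/2,400-x/2,np.array(s)/2,a)
```

```text
th -3.067592674174278 t [576.32245445  14.40342647] res [[2.2, -1.4], [-1.0, -1.2], [1.5, -1.0], [-0.0, -1.6], [-1.9, -0.4], [0.4, 0.4], [-1.5, -0.3], [1.0, 6.0], [-0.7, -0.4]]
white 386.41380310058594 306.03448486328125 [44.38118744 28.41138458] 21.801410675048828
white 460.9625244140625 320.69178771972656 [28.97320938 45.26809311] 82.52843475341797
white 541.1401824951172 314.16368103027344 [43.91291046 28.80224419] 3.012787342071533
```

View pics/flattray.png

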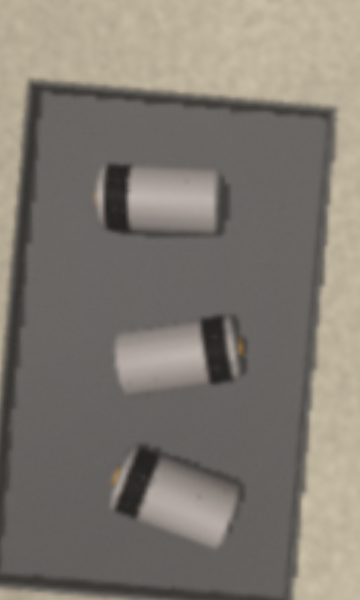

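```bash
cat >> h.py <<'E'
T=np.array([576.3,14.4]); TH=-3.0676; H=14.0
def sw(x,y,z):  # scale frame -> world
    c,s=np.cos(TH),np.sin(TH); return np.array([T[0]+c*x-s*y,T[1]+s*x+c*y,z])
def pose(c,psi,tilt=0,flip=False,h=None):
    """TCP pose holding a cell centred at c, nub direction psi, nub raised by tilt; flip: tool x = nub direction"""
    e=[np.pi,-tilt,psi] if flip else [np.pi,tilt,psi+np.pi]
    e[2]=(e[2]+np.pi)%(2*np.pi)-np.pi
    R=Ro.from_euler("xyz",e).as_matrix(); return (np.array(c)+R@[0,0,H if h is None else h]).tolist(),e
BAY={1:-62,2:0,3:62}
E
python3 - <<'E'
from h import *
def chk(n,p): 
    q=robot.inverse_kinematics(*p); print(n,None if q is None else np.round(q,2))
for b in BAY:
  for f in(0,1):
    chk(("bay",b,f),pose(sw(0,BAY[b],28.5),TH,0,f)); chk("t",pose(sw(8,BAY[b],60),TH,.4,f)); chk("u",pose(sw(0,BAY[b],160),TH,0,f))
for c,psi in(((386,306),np.pi/2-.38),((461,320),-np.pi/2+.13),((541,314),np.pi/2-.05)):
  for f in(0,1): chk(("tray",f),pose((*c,19.5),psi,0,f))
chk("tub",pose((470,-300,25),np.pi))
p=pose(sw(-20,0,150),TH)
robot.move_ptp(*p); cam("wrist","over2"); robot.move_gripper(.6)
E
```

```text
('bay', 1, 0) [-0.06  0.51  1.71 -0.    0.92  1.44]
t [-0.04  0.7   1.34 -0.04  1.5   1.47]
u [-0.06  0.36  1.57 -0.    1.21  1.44]
('bay', 1, 1) [-0.06  0.51  1.71  0.    0.92 -1.71]
t [-0.04  0.7   1.34 -0.04  1.5  -1.67]
u [-0.06  0.36  1.57  0.    1.21 -1.71]
('bay', 2, 0) [-0.17  0.51  1.71 -0.    0.92  1.33]
t [-0.12  0.7   1.34 -0.08  1.5   1.39]
u [-0.17  0.36  1.57 -0.    1.21  1.33]
('bay', 2, 1) [-0.17  0.51  1.71  0.    0.92 -1.81]
t [-0.12  0.7   1.34 -0.08  1.5  -1.75]
u [-0.17  0.36  1.57  0.    1.21 -1.81]
('bay', 3, 0) [-0.27  0.52  1.69 -0.    0.93  1.22]
t [-0.21  0.71  1.32 -0.11  1.5   1.32]
u [-0.27  0.37  1.56 -0.    1.21  1.22]
('bay', 3, 1) [-0.27  0.52  1.69  0.    0.93 -1.92]
t [-0.21  0.71  1.32 -0.11  1.5  -1.83]
u [-0.27  0.37  1.56  0.    1.21 -1.92]
('tray', 0) [ 0.44  0.41  1.92  0.    0.8  -2.32]
('tray', 1) [ 0.44  0.41  1.92 -0.    0.8   0.82]
('tray', 0) [ 0.41  0.51  1.75 -0.    0.88  0.28]
('tray', 1) [ 0.41  0.51  1.75 -0.    0.88 -2.86]
('tray', 0) [ 0.35  0.6   1.58  0.    0.97 -2.74]
('tray', 1) [ 0.35  0.6   1.58 -0.    0.97  0.4 ]
tub [-0.77  0.49  1.76 -0.    0.89  0.8 ]
```

View pics/over2.png

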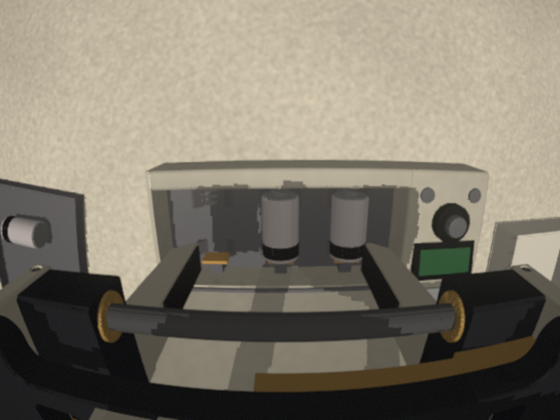

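```bash
cat >> h.py <<'E'
def ws(p):
    c,s=np.cos(TH),np.sin(TH); d=np.array(p[:2])-T; return np.array([c*d[0]+s*d[1],-s*d[0]+c*d[1]])
E
python3 - <<'E'
from h import *
d=cam("wrist")
im=d["img"].copy()
for n,u,v,z in(("c2 L",262,220,28.5),("c2 R",299,220,28.5),("c3 L",331,220,28.5),("c3 R",367,220,28.5),("c2 flat top",281,191,45),("c3 flat top",350,191,45),("key",455,222,70),("rimfarL",165,185,50),("rimfarR",463,185,50),("leaf1",215,254,32)):
    print(n,ws(pt(d,u,v,z)).round(1))
cv2.imwrite("pics/crop2.png",cv2.resize(d["img"][150:290,140:480],None,fx=2.3,fy=2.3,interpolation=cv2.INTER_CUBIC))
E
```

```text
c2 L [ -7.6 -16.8]
c2 R [-7.6 16.1]
c3 L [-7.6 44.9]
c3 R [-7.4 78.4]
c2 flat top [-38.    0.1]
c3 flat top [-38.3  57.1]
key [-18.8 146. ]
rimfarL [-44.9 -96.1]
rimfarR [-46.5 161.6]
leaf1 [ 24.6 -60.9]
```

View pics/crop2.png

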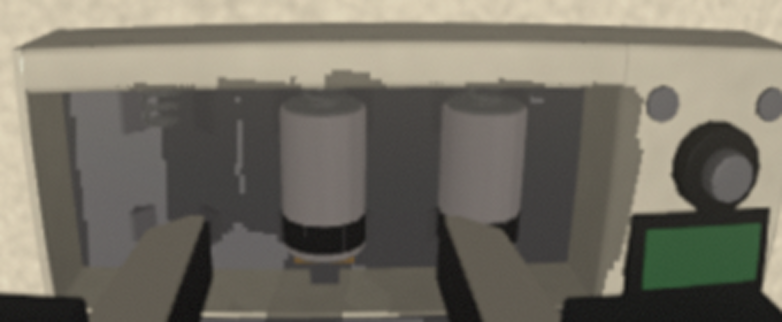

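Run:
```python
from h import *
d=cam("wrist")
for n,u,v,z in(("flat top c2",281,150+115/2.3,45),("band near edge c2",281,150+252/2.3,45),("far rim inner",281,150+86/2.3,50),("flat c3",350,150+115/2.3,45),("key",140+728/2.3,150+176/2.3,70)):
    print(n,ws(pt(d,u,v,z)).round(1))
robot.move_ptp(*pose(sw(0,0,80),TH))
robot.move_gripper(.48)
print(robot.current_gripper_width())
robot.move_linear(pose(sw(0,0,28.7),TH)[0],speed=60,f_stop=8)
cam("wrist","at2")
robot.move_gripper(0)
print(robot.current_tcp_pos(),robot.current_gripper_width(),robot.current_finger_force(),robot.current_contact_force(),robot.current_t())
```

```text
flat top c2 [-30.5   0.1]
band near edge c2 [23.4  0.1]
far rim inner [-42.2   0.1]
flat c3 [-30.6  57.5]
key [-14.8 148.3]
0.47505035478971847
[576.56455914  14.57191739  15.0575493 ] 0.3424400043637 29.989174604415894 [0.62689245 1.08947917 2.64079844] 5.525
```

```bash
cat >> h.py <<'E'
def st(n): print(n,"w%.3f F%.1f"%(robot.current_gripper_width(),robot.current_finger_force()),np.round(robot.current_tcp_pos(),1),"cf",np.round(robot.current_contact_force(),1),"t%.1f"%robot.current_t())
def to_tub(x,y,name):
    robot.move_linear((np.array(robot.current_tcp_pos())*[1,1,0]+[0,0,130]).tolist(),speed=150); st("lifted")
    e=[np.pi,0,0.17]
    robot.move_ptp([x,y,110],e); cam("wrist",name); st("above tub")
    robot.move_linear([x,y,14],speed=150,f_stop=12); robot.move_gripper(.6)
    robot.move_linear([x,y,120],speed=300); st("dropped")
E
python3 - <<'E'
from h import *
to_tub(465,-300,"tub1")
robot.move_ptp(*pose(sw(0,62,90),TH)); robot.move_gripper(.48)
robot.move_linear(pose(sw(0,62,28.7),TH)[0],speed=80,f_stop=8); robot.move_gripper(0); st("grip3")
to_tub(545,-290,"tub2")
robot.move_ptp([505,-250,260],[np.pi,0,.17]); w=cam("wrist","tub3")
cv2.imwrite("pics/mont.png",np.vstack([np.hstack([cv2.resize(cv2.imread(f"pics/{n}.png"),(400,300)) for n in p]) for p in(("tub1","tub2"),("tub3","at2"))]))
E
```

```text
lifted w0.348 F30.0 [575.7  14.6 128.8] cf [-0.1 -0.2 -1.3] t6.4
above tub w0.345 F30.0 [ 465.6 -298.9  109.9] cf [ 1.1  0.2 -0.1] t7.8
dropped w0.598 F0.0 [ 465.3 -300.3  121. ] cf [ 0.1  0.3 -0.5] t9.7
grip3 w0.348 F30.0 [581.3 -47.3  15.3] cf [-0.2  0.9  3.3] t12.5
lifted w0.348 F30.0 [580.4 -47.2 128.8] cf [-0.9  0.8 -1.6] t13.4
above tub w0.346 F30.0 [ 545.3 -288.3  109.8] cf [ 0.6 -0.4 -1.4] t14.4
dropped w0.601 F0.0 [ 545.4 -290.3  121.3] cf [ 0.7  0.4 -0.9] t16.3
```

View pics/mont.png

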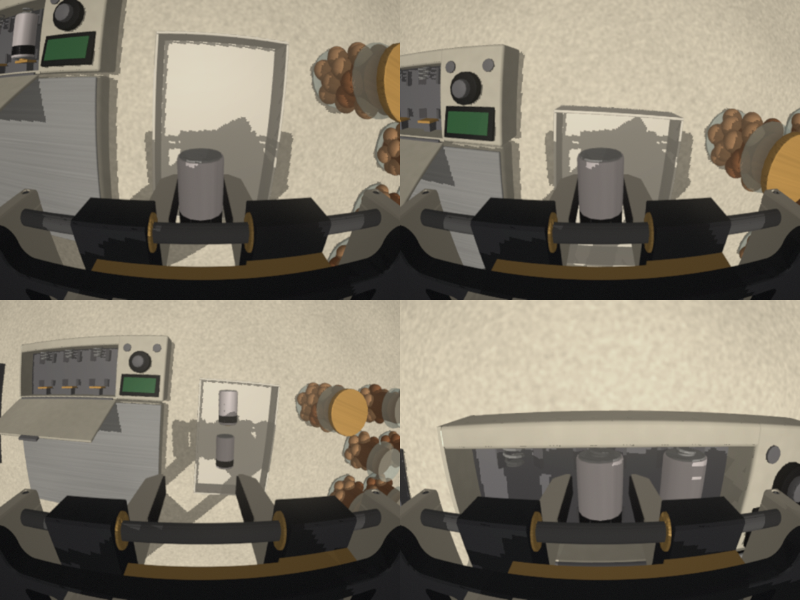

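```bash
cat >> h.py <<'E'
def cells():
    robot.move_ptp([500,200,300],[np.pi,0,np.pi/2]); w=cam("wrist")
    F=flat(w,19.5,340,640,220,400,.5); g=cv2.cvtColor(F,cv2.COLOR_BGR2GRAY); out=[]
    for q in cv2.findContours((g>120).astype(np.uint8),0,2)[0]:
        if 3000<cv2.contourArea(q)<8000:
            (x,y),s,_=r=cv2.minAreaRect(q); b=cv2.boxPoints(r); e0,e1=b[1]-b[0],b[2]-b[1]
            e=e0 if np.hypot(*e0)>np.hypot(*e1) else e1; e=e/np.hypot(*e)
            if max(s)>110: continue
            dk=[np.mean([g[int(round(y+k*sg*e[1])),int(round(x+k*sg*e[0]))] for k in range(50,58)]) for sg in(1,-1)]
            if dk[1]<dk[0]: e=-e
            u=np.array([-e[1],-e[0]]) # world dir of nub
            c=np.array([640-y/2,400-x/2])+9*u; out.append((c,np.arctan2(u[1],u[0]))); print("cell",c.round(1),round(out[-1][1],2),np.round(s,0),np.round(dk))
    return sorted(out,key=lambda o:-o[0][0])
def grab(c,psi,name):
    robot.move_ptp(*pose((*c,90),psi)); robot.move_gripper(.58)
    robot.move_linear(pose((*c,20),psi)[0],speed=120,f_stop=10); robot.move_gripper(0); st("grip")
    robot.move_linear(pose((*c,130),psi)[0],speed=200); st("up"); cam("wrist",name)
def prof(f):
    g=cv2.cvtColor(cv2.imread(f"pics/{f}.png"),cv2.COLOR_BGR2GRAY)[:,272:290].mean(1); return g
E
python3 - <<'E'
from h import *
L=cells(); grab(*L[0],"g1")
a,b=prof("tub1"),prof("g1")
for v in range(190,250,2): print(v,int(a[v]),int(b[v]),end=" | ")
cv2.imwrite("pics/cmp.png",np.hstack([cv2.imread(f"pics/{n}.png")[150:330,180:380] for n in("tub1","tub2","g1")]))
E
```

```text
cell [390.  314.2] 1.2 [90. 60.] [101.  47.]
cell [462.2 311.7] -1.44 [61. 91.] [ 48. 107.]
cell [541.7 323.1] 1.52 [90. 60.] [77. 52.]
grip w0.348 F31.3 [541.  322.4   3.3] cf [ 4.  -0.3  5.5] t22.6
up w0.345 F30.0 [540.1 322.7 114.2] cf [-0.4 -0.4 -2.9] t23.3
190 126 73 | 192 127 74 | 194 126 74 | 196 126 74 | 198 125 74 | 200 125 74 | 202 125 74 | 204 125 78 | 206 122 83 | 208 88 83 | 210 78 84 | 212 78 84 | 214 78 84 | 216 77 84 | 218 76 84 | 220 77 84 | 222 76 92 | 224 79 101 | 226 102 126 | 228 102 133 | 230 129 132 | 232 115 132 | 234 111 132 | 236 110 132 | 238 109 132 | 240 109 132 | 242 109 132 | 244 109 132 | 246 109 132 | 248 109 132 |
```

View pics/cmp.png

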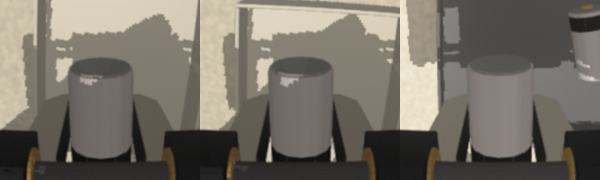

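```bash
cat >> h.py <<'E'
def same(a,b):
    A=cv2.imread(f"pics/{a}.png",0);B=cv2.imread(f"pics/{b}.png",0)
    A,B=[cv2.Canny(cv2.GaussianBlur(i,(5,5),0),30,80) for i in(A,B)]; A,B=[cv2.GaussianBlur(i,(3,3),0) for i in(A,B)]
    r=cv2.matchTemplate(B[190:295,220:340],A[200:285,242:320],cv2.TM_CCOEFF_NORMED); _,s,_,l=cv2.minMaxLoc(r); print("shift",l[0]-22,l[1]-10,"score",round(s,2))
def cz(t,m=.8): return 12+m+31*np.sin(t)+16.5*np.cos(t)
def over(b,g,name,t=.4,h=16):
    robot.move_ptp(*pose(sw(8,BAY[b],125),TH,t,h=h)); cam("wrist",name); st("over"); same(g,name)
def load(b,t=.4,h=16,dx=0.,xb=-4.):
    """dx: cell centre minus believed centre along scale x"""
    P=lambda x,z,t:pose(sw(x-dx,BAY[b],z),TH,t,h=h)
    hit=robot.move_linear(P(8.5,cz(t)+1,t)[0],speed=80,f_stop=8); st(f"down {hit}")
    if hit: return False
    hit=robot.move_linear(P(xb,cz(t)+1,t)[0],speed=40,f_stop=25); st(f"back {hit}")
    if hit: return False
    for k in(.75,.5,.25,0):
        p=P(xb+(1-k)*1.5,cz(t*k),t*k); hit=robot.move_linear(*p,speed=40,f_stop=25); st(f"tip {k} {hit}")
        if hit: return False
    return True
def release(b,name):
    robot.move_gripper(.46); st("open"); p=robot.current_tcp_pos()
    robot.move_linear(pose(sw(-1,BAY[b],125),TH)[0],speed=150); robot.move_ptp(*pose(sw(-20,0,150),TH)); cam("wrist",name)
E
python3 - <<'E'
from h import *
over(3,"g1","o1");
E
```

```text
over w0.349 F30.0 [566.7 -48.3 110.3] cf [ 0.4 -0.  -1. ] t26.8
shift 0 0 score 0.63
```

Run:
```python
from h import *
ok=load(3,dx=-.7); print(ok)
if ok: release(3,"l1")
else: cam("wrist","l1")
```

```text
down False w0.348 F30.0 [566.  -48.6  26.9] cf [-0.   0.6 -1.3] t28.0
back False w0.349 F30.0 [575.9 -47.8  26.6] cf [-7.6 -1.   1.9] t28.4
tip 0.75 False w0.346 F30.0 [576.5 -47.3  22.6] cf [-6.8 -0.2 -0.3] t28.7
tip 0.5 False w0.346 F30.0 [577.3 -46.9  19.4] cf [-5.8  0.2 -2. ] t29.0
tip 0.25 False w0.348 F30.0 [578.7 -46.6  16.1] cf [-6.5  1.6 -2.8] t29.2
tip 0 False w0.345 F30.0 [580.2 -46.8  12.8] cf [-6.4  1.2 -3.2] t29.5
True
open w0.462 F0.0 [583.6 -47.4  13.7] cf [-0.2  1.1  0.4] t29.9
```

Run:
```python
from h import *
im=cv2.imread("pics/l1.png")
cv2.imwrite("pics/l1c.png",cv2.resize(im[150:290,140:480],None,fx=2.3,fy=2.3,interpolation=cv2.INTER_CUBIC))
```

```text
(no output)
```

View pics/l1c.png

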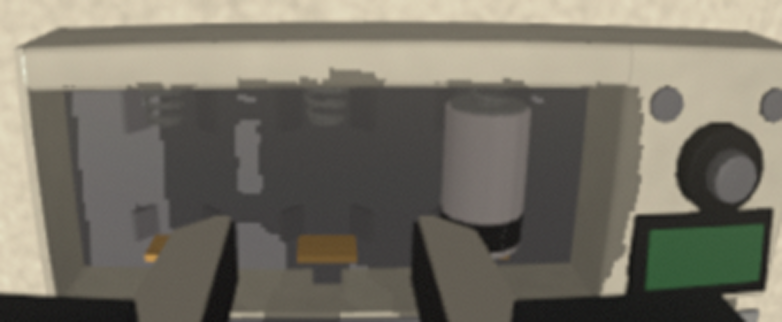

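```bash
cat > go.py <<'E'
from h import *
import sys
b,g,k=int(sys.argv[1]),sys.argv[2],int(sys.argv[3])
L=cells(); print(len(L)); c,psi=L[k]
robot.move_ptp(*pose((*c,90),psi)); robot.move_gripper(.58)
robot.move_linear(pose((*c,21.5),psi)[0],speed=120,f_stop=10); robot.move_gripper(0); st("grip")
h=19.5-robot.current_tcp_pos()[2]; print("h",h)
robot.move_linear(pose((*c,130),psi)[0],speed=200); st("up"); cam("wrist",g); same("g1",g)
over(b,g,"o"+g,h=h); open("hh","w").write(str(h))
E
python3 go.py 2 g2 0
```

```text
cell [390.1 314.1] 1.19 [90. 61.] [104.  49.]
cell [462.3 311.8] -1.43 [62. 91.] [ 49. 109.]
2
grip w0.347 F30.0 [462.6 312.    8.1] cf [-1.9  0.3  3.7] t34.9
h 11.426577363044101
up w0.345 F30.0 [461.4 311.5 114.9] cf [-0.4  0.2 -2.1] t35.6
shift 0 4 score 0.47
over w0.347 F30.0 [563.4  14.9 114.2] cf [ 0.1  0.5 -0.1] t36.9
shift 0 0 score 0.47
```

Run:
```python
from h import *
P={n:prof(n) for n in("tub1","tub2","g1","o1","g2","og2")}
for v in range(200,246,2): print(v,[int(p[v]) for p in P.values()])
```

```text
200 [125, 128, 74, 121, 74, 103]
202 [125, 128, 74, 95, 75, 91]
204 [125, 128, 78, 97, 74, 94]
206 [122, 114, 83, 91, 75, 94]
208 [88, 82, 83, 92, 76, 109]
210 [78, 80, 84, 92, 84, 93]
212 [78, 80, 84, 92, 84, 92]
214 [78, 79, 84, 92, 83, 92]
216 [77, 78, 84, 92, 83, 92]
218 [76, 78, 84, 92, 83, 92]
220 [77, 78, 84, 93, 83, 93]
222 [76, 78, 92, 101, 83, 93]
224 [79, 101, 101, 111, 84, 93]
226 [102, 107, 126, 138, 88, 98]
228 [102, 127, 133, 145, 98, 108]
230 [129, 130, 132, 144, 118, 134]
232 [115, 118, 132, 144, 133, 145]
234 [111, 114, 132, 144, 131, 143]
236 [110, 113, 132, 144, 131, 143]
238 [109, 113, 132, 144, 130, 143]
240 [109, 113, 132, 144, 131, 144]
242 [109, 113, 132, 145, 130, 144]
244 [109, 113, 132, 144, 131, 144]
```

Run:
```python
from h import *
ok=load(2,h=float(open("hh").read()),dx=1.8); print(ok)
if ok: release(2,"l2")
else: cam("wrist","l2")
im=cv2.imread("pics/l2.png")
cv2.imwrite("pics/l2c.png",cv2.resize(im[150:290,140:480],None,fx=2.3,fy=2.3,interpolation=cv2.INTER_CUBIC))
```

```text
down False w0.352 F30.0 [565.6  13.5  31.1] cf [-0.5 -0.1 -0.8] t38.1
back False w0.347 F30.0 [575.9  14.4  30.9] cf [-7.7 -1.1  2. ] t38.6
tip 0.75 False w0.348 F30.0 [576.5  14.8  27.1] cf [-6.   0.1 -1.3] t38.9
tip 0.5 False w0.346 F30.0 [577.1  15.   24. ] cf [-6.5  1.4 -1.6] t39.1
tip 0.25 False w0.347 F30.0 [578.2  15.1  20.8] cf [-7.1  0.6 -2.4] t39.4
tip 0 False w0.347 F30.0 [579.1  15.   17.5] cf [-7.4 -0.  -3.1] t39.7
True
open w0.458 F0.0 [581.6  14.6  18.2] cf [0.4 0.7 0.5] t40.1
```

View pics/l2c.png

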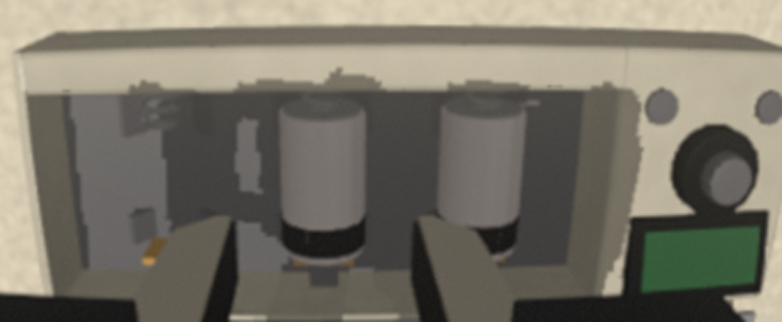

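The picture shows both fresh cells looking exactly as the old cells did at home. Bay 2's band is at crop (323,237), with the leaf just showing below. Third cell next.

```bash
sed -i 's/c,psi=L\[k\]/c,psi=L[k]; c=c-[0,2]/' go.py; python3 go.py 1 g3 0
python3 - <<'E'
from h import *
P={n:prof(n) for n in("g2","g3","og3")}
for v in range(200,240,2): print(v,[int(p[v]) for p in P.values()],end=" ")
E
```

```text
cell [390.2 314.2] 1.2 [90. 61.] [104.  48.]
1
grip w0.350 F30.0 [390.5 312.4   8. ] cf [-1.2  0.7  4.6] t46.1
h 11.470078482598897
up w0.353 F30.0 [389.4 311.8 115.1] cf [-0.3 -0.6 -1.8] t46.8
shift 0 2 score 0.75
over w0.351 F30.0 [559.2  75.5 114.5] cf [-0.4 -0.6 -1.7] t50.1
shift 0 0 score 0.56
200 [74, 69, 98] 202 [75, 69, 86] 204 [74, 69, 86] 206 [75, 70, 88] 208 [76, 77, 90] 210 [84, 78, 89] 212 [84, 78, 89] 214 [83, 79, 89] 216 [83, 78, 89] 218 [83, 78, 90] 220 [83, 79, 90] 222 [83, 79, 90] 224 [84, 83, 95] 226 [88, 92, 104] 228 [98, 112, 128] 230 [118, 125, 140] 232 [133, 123, 138] 234 [131, 124, 139] 236 [131, 124, 139] 238 [130, 124, 139]
```

Run:
```python
from h import *
ok=load(1,h=float(open("hh").read()),dx=1.0); print(ok)
if ok: release(1,"l3")
robot.move_ptp(*pose(sw(-20,-62,150),TH)); cam("wrist","l3")
im=cv2.imread("pics/l3.png")
cv2.imwrite("pics/l3c.png",cv2.resize(im[150:290,140:520],None,fx=2.1,fy=2.1,interpolation=cv2.INTER_CUBIC))
```

```text
down False w0.347 F30.0 [560.3  75.3  31.1] cf [-0.2  0.5 -1.1] t51.3
back False w0.350 F30.0 [570.2  76.2  30.8] cf [-7.7 -0.3  1.2] t51.7
tip 0.75 False w0.348 F30.0 [570.5  76.5  27. ] cf [-6.3  0.3 -1.4] t52.0
tip 0.5 False w0.346 F30.0 [571.1  76.7  23.9] cf [-6.2  0.2 -2.1] t52.2
tip 0.25 False w0.352 F30.0 [572.2  76.8  20.7] cf [-7.1  1.  -2.2] t52.5
tip 0 False w0.345 F30.0 [573.   76.7  17.5] cf [-6.3 -0.2 -1.7] t52.8
True
open w0.463 F0.0 [576.2  76.4  18.2] cf [ 0.3  0.5 -1.2] t53.2
```

View pics/l3c.png

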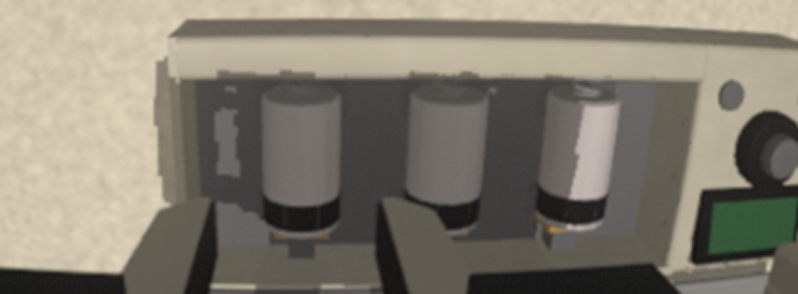

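Run:
```python
from h import *
e=[np.pi,0,TH+np.pi]
robot.move_gripper(0)
p=robot.current_tcp_pos(); robot.move_linear([p[0],p[1],280],speed=300)
robot.move_ptp(sw(165,0,270).tolist(),e)
robot.move_linear(sw(165,0,122).tolist(),speed=200,f_stop=15); st("behind")
for x,z in((60,122),(20,122),(0,122)):
    print(x,robot.move_linear(sw(x,0,z).tolist(),speed=100,f_stop=25)); st("push")
for a in np.radians([45,33,22,12,5,1]):
    print(robot.move_linear(sw(51-88*np.cos(a),0,54+88*np.sin(a)).tolist(),speed=100,f_stop=25)); st("arc")
robot.move_linear(sw(-50,0,62).tolist(),speed=60)
print(robot.move_linear(sw(-50,0,48).tolist(),speed=25,f_stop=20)); st("press")
robot.move_linear(sw(-50,0,150).tolist(),speed=200)
robot.move_ptp(sw(-70,60,170).tolist(),e); cam("wrist","flap"); st("end")
```

```text
behind w0.004 F0.0 [412.8   2.2 122.4] cf [ 0.6 -0.5  0. ] t58.0
60 False
push w0.008 F0.0 [516.1  10.  122. ] cf [ 0.4 -0.3 -0.5] t59.2
20 False
push w0.005 F0.0 [556.   13.  121.8] cf [-0.3  0.4  0. ] t59.7
0 False
push w0.006 F0.0 [576.1  14.4 121.9] cf [-0.6  0.1 -0.7] t60.1
False
arc w0.005 F0.0 [587.1  15.2 115.9] cf [-0.4  0.6  0.2] t60.4
False
arc w0.007 F0.0 [598.6  16.1 101.4] cf [ 0.5 -0.3  0.2] t60.7
False
arc w0.007 F0.0 [606.4  16.7  86.4] cf [ 0.   0.1 -0.3] t61.0
False
arc w0.006 F0.0 [610.7  17.1  71.6] cf [-0.1 -0.1 -0.6] t61.3
False
arc w0.007 F0.0 [612.4  17.2  61.2] cf [-0.6  0.1 -0.7] t61.6
False
arc w0.000 F0.0 [613.   17.1  55.3] cf [ 0.2  0.2 -0.6] t61.8
True
press w0.005 F4.2 [626.1  18.1  54.7] cf [-2.2  0.1  8.3] t62.6
end w0.002 F0.0 [649.4 -40.3 167.7] cf [-0.6  0.1 -0. ] t63.7
```

View pics/flap.png

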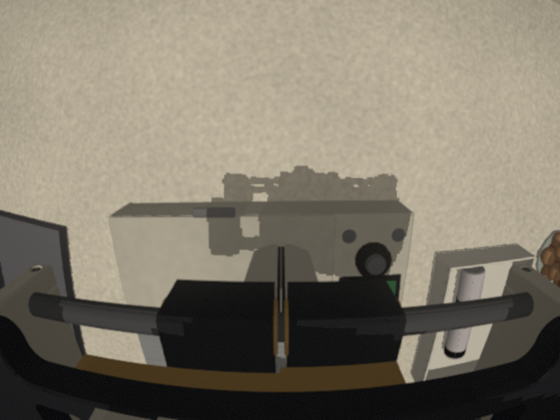

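Run:
```python
from h import *
e=[np.pi,0,TH+np.pi]
d=cam("wrist"); im=d["img"][235:295,345:410]; k=ws(pt(d,375,263,70)); print(k)
g=cv2.cvtColor(im,cv2.COLOR_BGR2GRAY); c=cv2.HoughCircles(cv2.resize(g,None,fx=4,fy=4,interpolation=cv2.INTER_CUBIC),cv2.HOUGH_GRADIENT,1,200,param1=80,param2=20,minRadius=25,maxRadius=60)
if c is not None: u,v=c[0,0,:2]/4+[345,235]; print(u,v,ws(pt(d,u,v,70)))
q=np.array([-16.5,148.])
print(robot.move_linear(sw(-50,0,90).tolist(),speed=150), robot.move_linear(sw(-50,0,60).tolist(),speed=100))
print(robot.move_linear(sw(-50,0,46).tolist(),speed=25,f_stop=25)); st("repress")
robot.move_linear(sw(-50,0,120).tolist(),speed=200)
robot.move_ptp(sw(*q,120).tolist(),e)
robot.move_linear(sw(*q,76).tolist(),speed=100,f_stop=10); st("near")
print(robot.move_linear(sw(*q,60).tolist(),speed=20,f_stop=18)); st("pressed"); robot.sleep(.3); st("hold")
```

```text
[-16.84554799 147.19722833]
False False
True
repress w0.005 F4.4 [627.1  17.9  54.7] cf [-1.3  0.6  9. ] t65.4
near w0.006 F0.0 [ 604.  -131.2   76.1] cf [ 0.3 -0.7 -0.5] t67.1
True
pressed w0.004 F3.7 [ 604.1 -132.2   66.3] cf [-1.8 -0.2  6.9] t67.7
hold w0.003 F3.7 [ 604.1 -132.2   66.2] cf [-2.5  0.1  8.3] t68.0
```

Run:
```python
from h import *
q=(-16.5,148)
print(robot.move_linear(sw(*q,58).tolist(),speed=20,f_stop=20)); st("press2"); robot.sleep(.3); st("h")
robot.move_linear(sw(*q,150).tolist(),speed=100)
robot.move_ptp([500,-60,300],[np.pi,0,TH+np.pi]); robot.sleep(.5)
a=cam("side");s=cam("scene"); cv2.imwrite("pics/fin.png",np.hstack([a["img"][100:420,80:480],cv2.resize(s["img"][100:330,130:410],(390,320))]))
```

```text
True
press2 w0.008 F3.8 [ 604.2 -132.2   66.2] cf [-1.8  0.5  7.7] t68.3
h w0.005 F3.9 [ 604.2 -132.2   66.2] cf [-2.9  0.8  7.9] t68.6
```

View pics/fin.png

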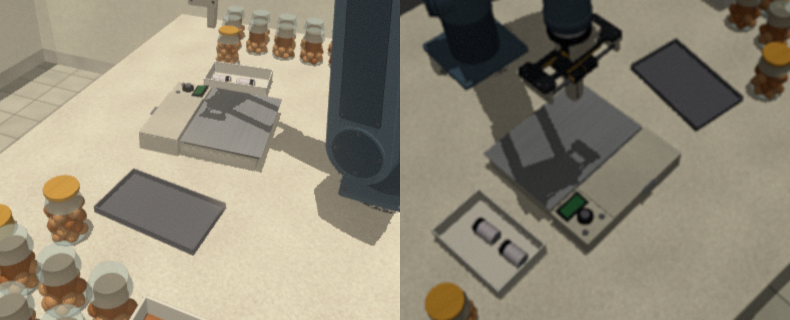

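The final picture shows the flap shut flush, the tray empty, both old cells in the tub and the jars where they stood.

```bash
python3 -c "
from bench import robot
print(robot.hand_in())"
```

```text
the job is handed in; nothing more can be done
None
```

The job is handed in: both old cells (bay 1 was empty at the start) are in the tub, three fresh cells look fully home in the bays, the flap is shut, the power key was pressed to its stop, and the jars were not touched.

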